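# Sweep the glazed scones into the serving tray

### The arm

A 7-joint arm with a two-finger parallel gripper is mounted at the origin on the work surface. World frame = base frame: x ahead of the robot, y to its left, z up, the work surface at z = 0. Lengths are in m, angles in degrees, forces in N, time in s.
With the tool pointing down it reaches from about 0.425 to 0.925 m from the base axis. Payload 6.8 kg.
Tool frame: the origin (TCP) lies at the very end of the fingers, on their centre line; the grasp point (between the pads) lies 19 mm behind it; x points along the fingers, z is the direction in which the jaws open and shut, and the axes are right-handed (so a half turn about x gives the same grasp; the last joint's range is limited). The gripper opens to 88 mm and grips with 3 to 60 N. Pads are 20 mm wide; open, the fingers measure 115 mm over their backs; the gripper's body (75 mm by 178 mm) begins 61 mm behind the grasp point.
Start: joints at [-71.339, 27.33, 1.283, 89.118, -0.659, 63.558, -4.761], TCP at [0.284, 0.612, 0.195] pointing down, gripper open.
Joint ranges: [-169.35, 169.35], [-19.33, 120.38], [-80.79, 83.38], [13.8, 139.57], [-78.32, 258.32], [9.67, 109.79], [-169.56, 169.56]. Speed limits (degrees/s): [136.94, 136.94, 180, 180, 180, 180, 180].

### API

Orientations are given as a 3x3 rotation matrix whose columns are the frame's x, y, z axes.
In Python, from plant import arm gives the robot as it stands. The module is installed in compiled form; this text tells all that it offers.
- The arm moves only by the tool drive_tool, never from a script. Its argument "rows" is one flat list of numbers, 6 for each row, row after row: the shift along the tool's x, y, z in m, then the turn, a rotation vector about the tool's x, y, z in rad. A call has 1 to 8 rows; each row is the pose to reach, as a shift and turn from the pose measured when the call began, along the tool's axes at that moment; what a row does not reach only later rows make up. A row lasts 1/10 s, in which the tool goes at most 50 mm and 8.59 degrees, less where a joint would pass 70% of its speed; a pose out of reach is approached as far as the arm can. A call with a gripper value outside its range is refused whole. "jaw" is the opening, from -1 (shut) to 1 (fully open), set as the call begins (left out, the last holds). The fingers move at their own pace and stop on an object; "force" is the grip in N (left out, the last holds). Time passes only in rows, so rows that repeat a pose let the fingers close. It gives the time, the measured TCP pose, the force and the opening at its end, in the units of the state.
- arm.observe(): the state, without advancing time (a new reading comes with each control period).
- arm.snapshot(name): name is "side" or "top"; returns the picture (400x640x3 uint8, red, green, blue); there is no depth.
- arm.calibration(name): a dict with "fx", "fy", "cx", "cy" (pixels), "rvec" (rotation vector, rad) and "tvec" (3), from world to camera coordinates, as OpenCV has them. Camera axes: x right, y down, z forward; pixel columns grow to the right and rows downward; lengths in m; the calibration is good to about 2 mm. A picture is of the moment at which its call begins. calibration takes no time and is no camera call.
- arm.sign_off(): hands the job in, once; it reports no verdict.
The state is a dict: "clock": time; "q": joint angles; "joint_vel": joint speeds; "joint_torque": joint torques, N m; "ee_pos": TCP position; "orientation": TCP orientation; "wrist_force": force on the tool from outside, world axes, zero at the start; "torque": the same for the moment, N m; "gripper_width": opening from 0.0 (shut) to 1.0 (fully open).
Only numpy, scipy, OpenCV 4.12 (cv2) and the standard library are available. Lean on these libraries where they do the work, as an engineer would, in place of code of your own. Each camera call takes 0.05 s, during which the arm holds its last target.

### The job

Push the three glazed scones along the bench with the fingers, in through the open side of the three-sided serving tray, until each lies wholly inside it. Their glaze is still wet, so never lift or tip them, and leave everything else on the bench where it stands.

Things in the scene. Friction and masses are not known exactly. Their poses are not given: they have to be found in the camera images.
- scone0: glazed scone, brown with a pale tan glazed top: a squat round cake 60 mm across, with upright sides 26 mm high and a slightly domed top, 35 mm high in all, about 70 g, free on the bench; origin: centre of its underside (z = 0 on the bench). The three scones are alike.
- scone1: glazed scone, brown with a pale tan glazed top: a squat round cake 60 mm across, with upright sides 26 mm high and a slightly domed top, 35 mm high in all, about 70 g, free on the bench; origin: centre of its underside (z = 0 on the bench). The three scones are alike.
- scone2: glazed scone, brown with a pale tan glazed top: a squat round cake 60 mm across, with upright sides 26 mm high and a slightly domed top, 35 mm high in all, about 70 g, free on the bench; origin: centre of its underside (z = 0 on the bench). The three scones are alike.
- tray: three-sided aluminium tray fixed flat on the bench, open on its -x side, towards the robot. Inner depth 180 mm (x from -90 at the open edge to +90 at the back wall), inner width 340 mm (y -170 to +170). Walls 4 mm thick, 22 mm high (rim to 26). No sill: its floor is level with the bench, things slide straight in. Origin: centre of the inner floor; x points to the back wall.
- cutter: round pastry cutter standing among the scones: an upright open steel ring, 48 mm across, 42 mm high; origin: centre of its underside. A bystander: leave alone
- jam_jar: closed amber glass jar with steel lid, 64 mm across, 85 mm high; origin: centre of its underside. A bystander: leave alone
- shaker: small steel shaker, 48 mm across, 74 mm high; origin: centre of its underside. A bystander: leave alone
- ramekin: small white open ceramic pot, 84 mm across, 45 mm high; origin: centre of its underside. A bystander: leave alone
- spatula: spatula with wooden handle lying flat on the bench, about 270 mm long, its x axis along it; origin: on its underside. A bystander: leave alone
- bowl: steel mixing bowl, 150 mm across, 65 mm high; origin: centre of its underside. A bystander: leave alone
- timer: white kitchen timer, a box 40 x 75 x 70 mm (depth, width, height); origin: centre of its underside. A bystander: leave alone
There are look-alikes about, which are no part of the job. Leave any green or yellow look-alike of the scone2 alone. Leave any pink look-alike of the scone0 alone.

How it is judged (in metres and radians):
At the end, for the whole second after the job is handed in: All three scones lie flat and at rest on the tray's floor, wholly inside its open edge (an overhang of up to 5 mm is allowed) and between its walls; nothing else on the bench has moved by more than 20 mm (x of scone0 in the frame of tray between -0.065 and 0.09 m and y of scone0 in the frame of tray between -0.17 and 0.17 m and height (world z) of each of scone0, scone1, scone2 below 0.006 m and angle between each of scone0, scone1, scone2's own z axis and vertical below 0.15 rad and linear speed of each of scone0, scone1, scone2 below 0.02 m/s and x of scone1 in the frame of tray between -0.065 and 0.09 m and y of scone1 in the frame of tray between -0.17 and 0.17 m and x of scone2 in the frame of tray between -0.065 and 0.09 m and y of scone2 in the frame of tray between -0.17 and 0.17 m and distance of each of cutter, jam_jar, shaker, ramekin, spatula, bowl, timer from where it was at the start of the episode below 0.02 m); the robot touches nothing.
It fails at once if a scone is lifted off the bench (underside raised more than 12 mm) or tipped more than 0.35 rad (height (world z) of any of scone0, scone1, scone2 above 0.012 m or angle between any of scone0, scone1, scone2's own z axis and vertical above 0.35 rad).
It fails at once if anything else on the bench is moved by more than 20 mm (distance of any of cutter, jam_jar, shaker, ramekin, spatula, bowl, timer from where it was at the start of the episode above 0.02 m).
It also fails if it takes over 72 s, if anything falls off the work surface, if the arm or the gripper's body presses on something with over 40 N, if the wrist force passes 120 N, or if a joint passes its speed limit or range.

## Working session

There is one attempt and no reset: what is moved stays moved. The work goes in short steps, Python scripts to look and compute and a tool call to move; the robot and the scene stay as the last step left them, time stands still between calls to the robot, and variables do not carry over. Pictures are saved under pics/ and viewed, and the job is handed in when it is done.

Besides the shell and the picture viewer there is one more tool, called after ">>>" as name(argument=value, ...) on one line, values as JSON. drive_tool: Moves the arm, as the interface text tells. Its arguments: {"type":"object","properties":{"rows":{"type":"array"},"jaw":{"type":"number"},"force":{"type":"number"}},"required":["rows"]}

```bash
mkdir -p pics; python3 - <<'E'
from plant import arm
import cv2
s=arm.observe()
print(s)
for n in("side","top"):
    cv2.imwrite(f"pics/{n}0.png",arm.snapshot(n)[:,:,::-1]); print(arm.calibration(n))
E
```

```text
{'clock': 0.0, 'q': array([-71.33891073,  27.3750224 ,   1.27887585,  89.1778019 ,
        -0.66018424,  63.55812619,  -4.76178463]), 'joint_vel': array([-0.01110677,  0.0624284 , -0.12177593,  0.11481633, -0.05337076,
        0.00848495,  0.03295961]), 'joint_torque': array([ 8.90372139e-04, -5.82842875e+01,  1.53527375e+00, -2.72610623e+01,
       -5.42486727e-02,  1.67323009e-02,  1.59384153e-04]), 'ee_pos': array([0.28344015, 0.61188407, 0.1939942 ]), 'orientation': array([[-6.63531477e-04, -9.07384532e-01,  4.20300928e-01],
       [-1.68290178e-03,  4.20301439e-01,  9.07382978e-01],
       [-9.99998364e-01, -1.05248014e-04, -1.80592228e-03]]), 'wrist_force': array([ 0.46252403,  0.28721479, -0.42802426]), 'torque': array([0.04104959, 0.05046268, 0.04672808]), 'gripper_width': 1.000253979515942}
{'fx': 397.59934426325435, 'fy': 397.59934426325435, 'cx': 319.2499188022981, 'cy': 199.1053933730994, 'rvec': array([ 2.13366959, -0.69469523,  0.32980539]), 'tvec': array([-0.42018548,  0.23631014,  0.85505619])}
{'fx': 422.6031962771119, 'fy': 422.6031962771119, 'cx': 326.61358179040093, 'cy': 196.154743654323, 'rvec': array([ 2.11347848, -2.11552703,  0.21658086]), 'tvec': array([2.30077609e-04, 5.51180212e-01, 1.32080757e+00])}
```

View pics/side0.png

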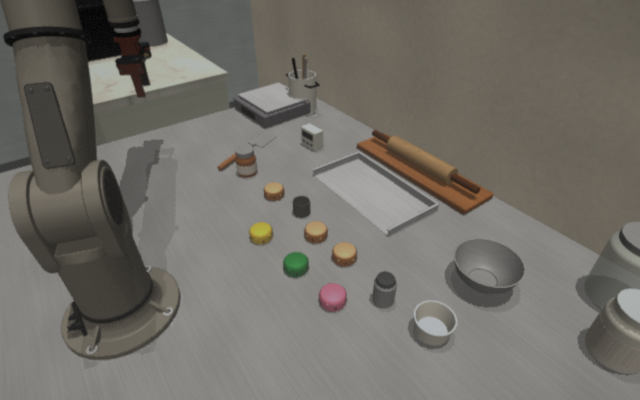

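View pics/top0.png

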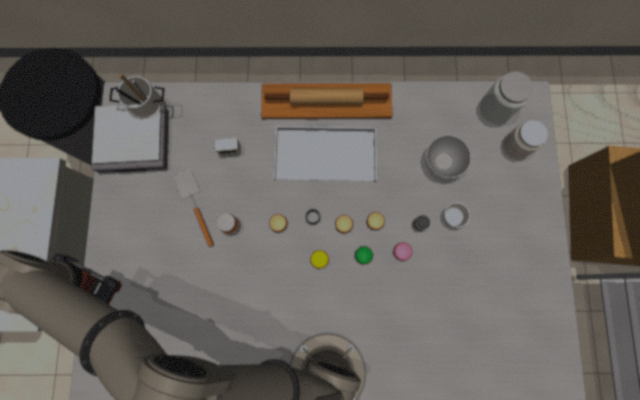

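The side view shows three tan scones at about (274,190), (316,231) and (344,254), with the cutter at (301,206). The top view shows them at (278,222), (344,223) and (375,220), with the cutter at (313,216) and the tray spanning about (275..377, 128..182). The yellow, green and pink look-alikes are nearer the robot.

```bash
cat > h.py <<'E'
import numpy as np, cv2
from plant import arm
def cal(n):
    c=arm.calibration(n);K=np.array([[c['fx'],0,c['cx']],[0,c['fy'],c['cy']],[0,0,1]]);R=cv2.Rodrigues(c['rvec'])[0];return K,R,np.array(c['tvec'])
def ray(n,p,z):
    K,R,t=cal(n);d=R.T@np.linalg.inv(K)@np.array([p[0],p[1],1.]);o=-R.T@t
    return o+d*(z-o[2])/d[2]
def tri(pt,ps):
    P=[];
    for n in("top","side"):
        K,R,t=cal(n);P.append(K@np.c_[R,t])
    X=cv2.triangulatePoints(P[0],P[1],np.array(pt,float).reshape(2,1),np.array(ps,float).reshape(2,1)).ravel();return X[:3]/X[3]
def blobs(im,lo,hi,roi,amin=40):
    h=cv2.cvtColor(im,cv2.COLOR_RGB2HSV);m=cv2.inRange(h,lo,hi)
    M=np.zeros_like(m);x0,y0,x1,y1=roi;M[y0:y1,x0:x1]=m[y0:y1,x0:x1]
    n,l,st,c=cv2.connectedComponentsWithStats(M)
    return [(c[i].round(1).tolist(),st[i].tolist()) for i in range(1,n) if st[i][4]>=amin]
E
python3 - <<'E'
from h import *
t=cv2.imread("pics/top0.png")[:,:,::-1];s=cv2.imread("pics/side0.png")[:,:,::-1]
h=cv2.cvtColor(np.ascontiguousarray(t),cv2.COLOR_RGB2HSV)
for p in[(278,222),(344,223),(375,220),(320,259)]:print(h[p[1],p[0]])
h2=cv2.cvtColor(np.ascontiguousarray(s),cv2.COLOR_RGB2HSV)
for p in[(274,187),(274,195),(316,228),(344,250)]:print('s',h2[p[1],p[0]])
for n,im,r in(("top",t,(250,195,420,280)),("side",s,(230,160,380,320))):
    print(n,*blobs(np.ascontiguousarray(im),(5,60,60),(26,255,255),r),sep="\n")
for n,im,b,sc in(("top",t,(150,120,480,270),2.4),("side",s,(210,100,450,330),3)):
    x0,y0,x1,y1=b;cv2.imwrite(f"pics/{n}0z.png",cv2.resize(im[y0:y1,x0:x1,::-1],None,fx=sc if n=="top" else 2.5,fy=sc if n=="top" else 2.5,interpolation=cv2.INTER_CUBIC))
E
```

```text
[ 32  76 148]
[ 31  73 147]
[ 32  72 149]
[ 30 238 147]
s [ 20  94 173]
s [ 12 129 101]
s [ 21  90 173]
s [ 20  90 175]
top
([375.5, 220.2], [367, 212, 18, 18, 189])
([277.4, 222.3], [269, 214, 18, 18, 190])
([343.6, 223.1], [335, 215, 18, 18, 184])
([319.2, 259.2], [310, 250, 19, 19, 69])
side
([243.4, 162.2], [230, 160, 26, 7, 120])
([273.5, 191.1], [264, 182, 20, 19, 311])
([315.5, 231.7], [304, 221, 24, 22, 415])
([260.9, 234.5], [249, 222, 24, 23, 292])
([343.9, 253.9], [332, 242, 25, 25, 491])
```

View pics/top0z.png

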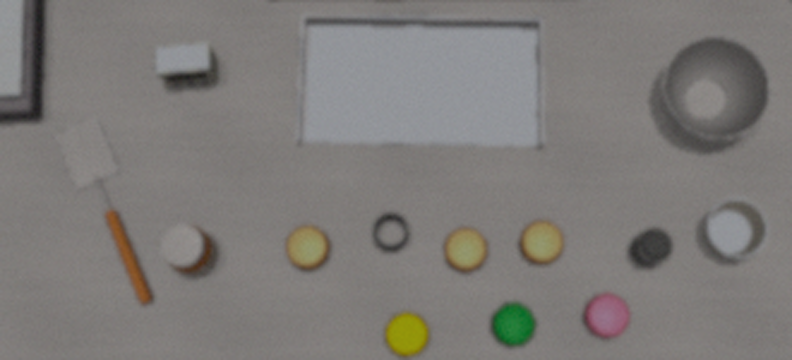

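View pics/side0z.png

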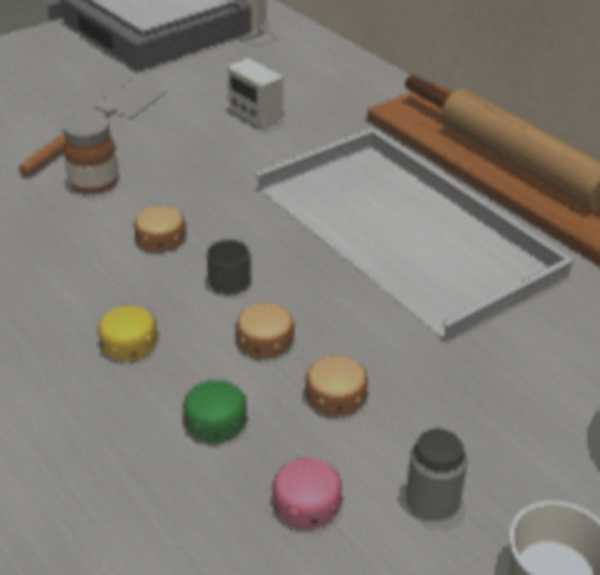

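```bash
python3 - <<'E'
from h import *
np.set_printoptions(precision=4,suppress=True)
T=lambda x,y:(150+x/2.4,120+y/2.4)
S=lambda x,y:(210+x/2.5,100+y/2.5)
for n,a,b in(("R",(375.5,220.2),(343.9,253.9)),("L",(277.4,222.3),(273.5,191.1)),("M",(343.6,223.1),(315.5,231.7))):
    print(n,'tri',tri(a,b),'top z.026',ray('top',a,.026),'side z.017',ray('side',b,.017))
print('cutter',ray('top',T(391,232),.035),ray('side',S(229,266),.021))
print('tray corners floor L,R',ray('top',T(303,146),0),ray('top',T(541,147),0),'backrim',ray('top',T(306,20),.026),ray('top',T(541,20),.026))
print('side: rim front L (262,180) R(446,325)',ray('side',S(262,180),.026),ray('side',S(444,325),.026),'back',ray('side',S(372,133),.026),ray('side',S(567,262),.026))
print('tri rim FL',tri(T(302,145),S(262,179)),'FR',tri(T(541,146),S(444,324)),'BL',tri(T(306,20),S(372,133)))
print('scone dome tri', tri(T(307,244),S(159,215)),tri(T(466,246),S(265,318)),tri(T(542,239),S(336,371)))
for n,p in dict(yel=(407,333),green=(513,323),pink=(606,314),shaker=(652,247),ram=(733,232),jar=(186,245)).items():print(n,ray('top',T(*p),{'shaker':.074,'ram':.045,'jar':.085}.get(n,.03))[:2])
E
```

```text
R tri [ 0.4769 -0.1619  0.0136] top z.026 [ 0.4764 -0.1612  0.026 ] side z.017 [ 0.4731 -0.164   0.017 ]
L tri [0.471  0.1635 0.0124] top z.026 [0.4698 0.1617 0.026 ] side z.017 [0.4673 0.1581 0.017 ]
M tri [ 0.4675 -0.056   0.0136] top z.026 [ 0.4669 -0.0561  0.026 ] side z.017 [ 0.464  -0.0587  0.017 ]
cutter [0.487  0.0446 0.035 ] [0.4907 0.0451 0.021 ]
tray corners floor L,R [0.6165 0.1718 0.    ] [ 0.6147 -0.1673  0.    ] backrim [0.7962 0.1687 0.026 ] [ 0.7959 -0.1688  0.026 ]
side: rim front L (262,180) R(446,325) [0.6147 0.1572 0.026 ] [ 0.6093 -0.1703  0.026 ] back [0.7957 0.162  0.026 ] [ 0.789  -0.1748  0.026 ]
tri rim FL [0.6171 0.169  0.0191] FR [ 0.6121 -0.1656  0.0219] BL [0.7994 0.1685 0.0212]
scone dome tri [0.4704 0.1593 0.0334] [ 0.4677 -0.0575  0.0298] [ 0.4771 -0.1614  0.0313]
yel [0.3506 0.0226]
green [ 0.3638 -0.1201]
pink [ 0.3757 -0.2457]
shaker [ 0.4605 -0.302 ]
ram [ 0.485  -0.4193]
jar [0.4622 0.3119]
```

>>> drive_tool(rows=[0,-0.317,-0.346,-0.434,0,0,0,-0.317,-0.346,-0.434,0,0,0,-0.317,-0.346,-0.434,0,0,0,-0.317,-0.346,-0.434,0,0,0,-0.317,-0.346,-0.434,0,0,0,-0.317,-0.346,-0.434,0,0,0,-0.317,-0.346,-0.434,0,0,0,-0.317,-0.346,-0.434,0,0], jaw=-0.09, force=10)

```text
clock: 0.9
ee_pos: [0.4047, 0.2291, 0.1946]
orientation: [[-0.001, -1.0, -0.0], [-0.001, -0.0, 1.0], [-1.0, 0.001, -0.001]]
wrist_force: [0.4, 0.7, 0.2]
gripper_width: 0.456
```

>>> drive_tool(rows=[0,-0.018,-0.067,0,0,0,0,-0.018,-0.067,0,0,0,0.1,-0.018,-0.067,0,0,0,0.1,-0.018,-0.067,0,0,0,0.125,-0.018,-0.067,0,0,0,0.125,-0.018,-0.067,0,0,0])

```text
clock: 1.5
ee_pos: [0.4198, 0.1603, 0.0667]
orientation: [[-0.007, -1.0, -0.0], [-0.005, -0.0, 1.0], [-1.0, 0.007, -0.005]]
wrist_force: [-0.1, 0.3, -0.0]
gripper_width: 0.457
```

```bash
cat > look.py <<'E'
import sys
from h import *
s=arm.observe();print(s['clock'],s['ee_pos'].round(4),s['wrist_force'].round(1))
a={n:arm.snapshot(n).copy() for n in("top","side")}
t=cv2.resize(a["top"][110:280,200:440],None,fx=2,fy=2);c=cv2.resize(a["side"][100:300,180:440],None,fx=2,fy=2)
H=max(t.shape[0],c.shape[0]);im=np.zeros((H+0,800,3),np.uint8)
t=cv2.resize(a["top"][110:280,230:420],(400,358));c=cv2.resize(a["side"][100:320,200:450],(400,352))
im=np.zeros((360,800,3),np.uint8);im[:358,:400]=t;im[:352,400:]=c
cv2.imwrite(f"pics/{sys.argv[1]}.png",im[:,:,::-1])
for n,z,r in(("top",.026,(250,125,420,245)),("side",.017,(250,120,450,300))):
    for b,st in blobs(a[n],(5,60,60),(35,200,255),r,60):print(n,b,st[2:],ray(n,b,z)[:2].round(4))
E
python3 look.py a1
```

```text
1.5 [0.4198 0.1603 0.0667] [-0.1  0.3 -0. ]
top [375.3, 220.6] [18, 18, 262] [ 0.4751 -0.1606]
top [343.6, 223.5] [18, 18, 261] [ 0.4656 -0.0561]
side [410.3, 162.9] [93, 76, 3073] [0.8989 0.0284]
side [273.5, 191.1] [20, 19, 312] [0.4673 0.1581]
side [315.6, 231.7] [23, 22, 412] [ 0.4642 -0.0588]
side [260.7, 232.8] [23, 23, 445] [0.3486 0.0213]
side [343.9, 253.9] [25, 25, 488] [ 0.4731 -0.164 ]
```

View pics/a1.png

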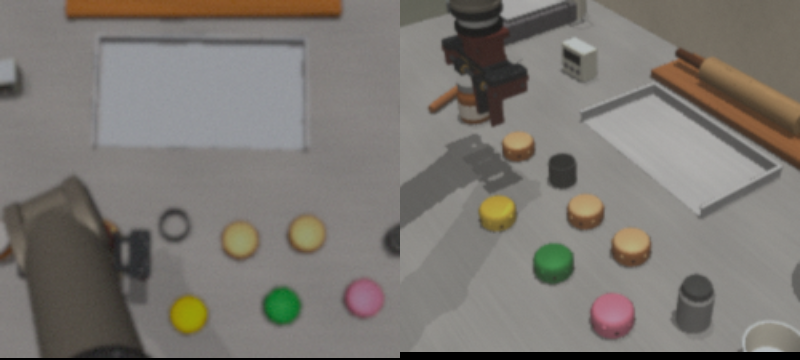

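The side panel shows the fingers just behind the left scone at (518,145), with everything else where it was. I'll descend behind it.

>>> drive_tool(rows=[0.03,0,0.002,0,0,0,0.045,0,0.002,0,0,0,0.055,0,0.002,0,0,0,0.057,0,0.002,0,0,0,0.057,0,0.002,0,0,0])

```text
clock: 2.1
ee_pos: [0.4233, 0.1641, 0.0139]
orientation: [[-0.0, -1.0, -0.0], [-0.001, -0.0, 1.0], [-1.0, 0.0, -0.001]]
wrist_force: [0.0, -0.8, 0.5]
gripper_width: 0.458
```

```bash
python3 look.py a2
```

```text
2.1 [0.4233 0.1641 0.0139] [ 0.  -0.8  0.5]
top [375.4, 220.7] [18, 18, 262] [ 0.4748 -0.1609]
top [343.5, 223.5] [18, 18, 257] [ 0.4656 -0.0558]
side [410.3, 162.9] [93, 76, 3071] [0.8989 0.0284]
side [261.3, 147.0] [16, 22, 117] [0.5646 0.4051]
side [272.8, 191.0] [25, 19, 332] [0.4659 0.1598]
side [315.5, 231.7] [24, 22, 413] [ 0.464  -0.0587]
side [260.8, 232.7] [23, 23, 444] [0.349  0.0215]
side [343.9, 253.9] [25, 25, 489] [ 0.4731 -0.164 ]
```

View pics/a2.png

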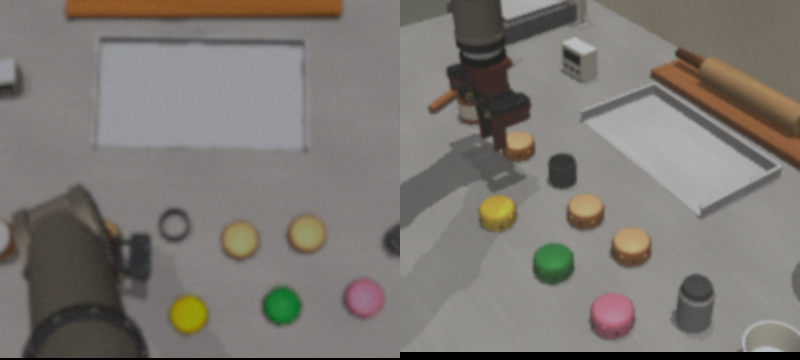

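The side panel shows the fingers behind the scone at (518,145), touching nothing. I'll start pushing gently.

>>> drive_tool(rows=[0.003,-0.008,0,0,0,0,0.004,-0.016,-0.001,0,0,0,0.004,-0.026,-0.003,0,0,0,0.004,-0.036,-0.005,0,0,0,0.004,-0.046,-0.008,0,0,0,0.004,-0.056,-0.01,0,0,0,0.004,-0.066,-0.013,0,0,0,0.004,-0.076,-0.015,0,0,0])

```text
clock: 3.0
ee_pos: [0.5003, 0.1486, 0.01]
orientation: [[0.0, -1.0, 0.0], [-0.001, 0.0, 1.0], [-1.0, -0.0, -0.001]]
wrist_force: [0.1, -0.1, -0.6]
gripper_width: 0.455
```

```bash
python3 look.py a3
```

```text
3.0 [0.5003 0.1486 0.01  ] [ 0.1 -0.1 -0.6]
top [375.4, 220.7] [18, 18, 262] [ 0.4748 -0.1609]
top [343.6, 223.5] [18, 18, 259] [ 0.4656 -0.0561]
side [410.3, 162.9] [93, 76, 3073] [0.8989 0.0284]
side [293.7, 173.8] [20, 24, 121] [0.5641 0.1993]
side [273.5, 191.3] [20, 19, 316] [0.4668 0.1573]
side [315.5, 231.7] [23, 22, 414] [ 0.464  -0.0587]
side [260.8, 232.8] [23, 23, 442] [0.3488 0.0211]
side [343.9, 253.9] [25, 25, 490] [ 0.4731 -0.164 ]
```

View pics/a3.png

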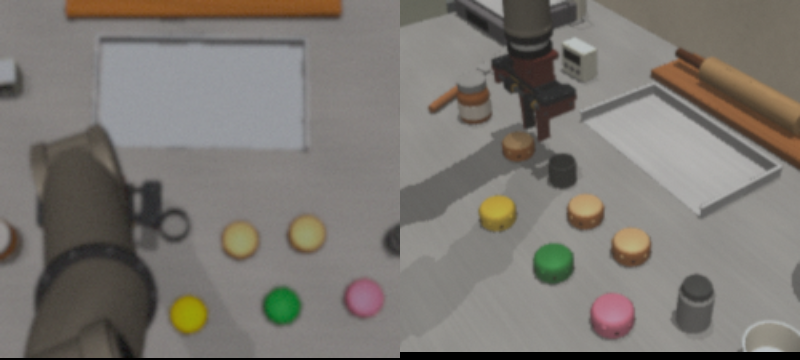

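The side panel shows the scone still at (518,145), with the fingertips beyond it at about (545,135). They passed without moving it, so I'll compare the reported TCP with the images.

```bash
python3 - <<'E'
from h import *
s=arm.observe();print(s['ee_pos'],s['gripper_width'],s['q'].round(1))
for n in("top","side"):
    K,R,t=cal(n)
    for p in(s['ee_pos'],s['ee_pos']+[0,.0335,0],s['ee_pos']-[0,.0335,0],[.469,.160,.017]):
        print(n,cv2.projectPoints(np.array([p],float),cv2.Rodrigues(R)[0],t,K,None)[0].ravel().round(1))
a=arm.snapshot("side");cv2.imwrite("pics/z1.png",cv2.resize(a[110:240,210:350,::-1],None,fx=4.2,fy=4.2,interpolation=cv2.INTER_CUBIC))
E
```

```text
[0.50117684 0.14861707 0.01014694] 0.4579142308098554 [-28.3  28.1   6.1 118.3  -5.   33.7  71.2]
top [282.1 213.6]
top [272.  213.7]
top [292.1 213.6]
top [278.2 222.9]
side [285.2 190.5]
side [279.3 185.2]
side [291.3 195.9]
side [273.7 190.6]
```

View pics/z1.png

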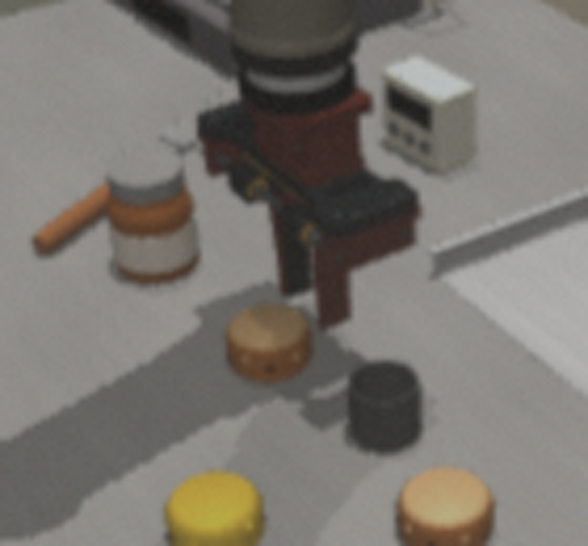

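The fingertips appear at about (281,180) and (289,187) in the side image. That is roughly 8 px above where the reported TCP should project, so the true tips look about 30 mm higher than reported and passed over the scone. I'll move clear and quantify it.

>>> drive_tool(rows=[-0.01,-0.02,0.0,0,0,0,-0.01,-0.05,0.005,0,0,0,-0.01,-0.05,0.01,0,0,0,-0.01,-0.05,0.01,0,0,0])

```text
clock: 3.55
ee_pos: [0.5495, 0.1598, 0.0197]
orientation: [[-0.0, -1.0, -0.0], [-0.001, -0.0, 1.0], [-1.0, 0.0, -0.001]]
wrist_force: [0.4, 0.8, 0.3]
gripper_width: 0.456
```

```bash
cat > tip.py <<'E'
import sys
from h import *
s=arm.observe();print(s['clock'],s['ee_pos'].round(4),s['wrist_force'].round(1),s['gripper_width'])
K,R,t=cal("side");e=s['ee_pos']
pr=lambda p:cv2.projectPoints(np.array([p],float),cv2.Rodrigues(R)[0],t,K,None)[0].ravel()
u=pr(e);x0,y0=int(u[0])-60,int(u[1])-70
a=arm.snapshot("side");im=cv2.resize(a[y0:y0+110,x0:x0+120],None,fx=5,fy=5,interpolation=cv2.INTER_CUBIC)
for dy in(-.0335,-.02,.02,.0335):
  for dz,c in((0,(255,0,0)),(.03,(0,255,255))):
    p=(pr(e+[0,dy,dz])-[x0,y0])*5;cv2.circle(im,tuple(int(v) for v in p),3,c,-1)
cv2.imwrite(f"pics/{sys.argv[1]}.png",im[:,:,::-1])
E
python3 tip.py t1
```

```text
3.55 [0.5495 0.1598 0.0197] [0.4 0.8 0.3] 0.4557432134194201
```

View pics/t1.png

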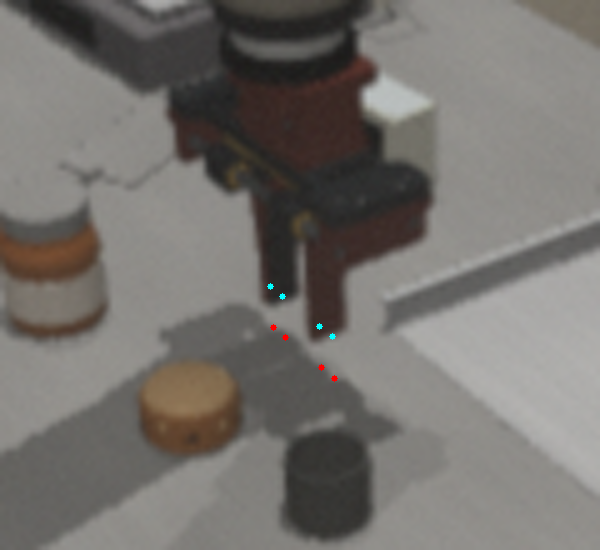

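The tip bottoms sit about 25 mm above the reported TCP (red dots), near the cyan +30 mm dots. The scone is unmoved. I'll feel for the bench here with small steps down.

>>> drive_tool(rows=[0.015,0,0,0,0,0,0.025,0,0,0,0,0,0.03,0,0,0,0,0,0.03,0,0,0,0,0])

```text
clock: 4.0
ee_pos: [0.5473, 0.1587, -0.0118]
orientation: [[-0.004, -1.0, -0.0], [-0.002, -0.0, 1.0], [-1.0, 0.004, -0.002]]
wrist_force: [0.0, -0.4, -0.1]
gripper_width: 0.454
```

>>> drive_tool(rows=[0.003,0,0,0,0,0,0.005,0,0,0,0,0,0.005,0,0,0,0,0])

```text
clock: 4.3
ee_pos: [0.5472, 0.1586, -0.017]
orientation: [[-0.004, -1.0, -0.0], [-0.002, -0.0, 1.0], [-1.0, 0.004, -0.002]]
wrist_force: [-0.1, 0.2, 0.4]
gripper_width: 0.457
```

```bash
python3 tip.py t2
```

```text
4.3 [ 0.5472  0.1586 -0.017 ] [-0.1  0.2  0.4] 0.4572373581053794
```

View pics/t2.png

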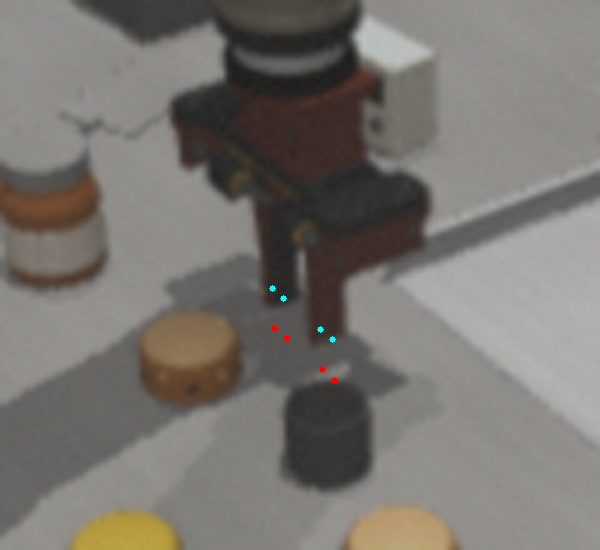

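>>> drive_tool(rows=[0.002,0,0,0,0,0,0.003,0,0,0,0,0])

```text
clock: 4.55
ee_pos: [0.5475, 0.1587, -0.0198]
orientation: [[-0.003, -1.0, -0.0], [-0.002, -0.0, 1.0], [-1.0, 0.003, -0.002]]
wrist_force: [0.4, 0.9, -0.2]
gripper_width: 0.454
```

>>> drive_tool(rows=[0.002,0,0,0,0,0,0.003,0,0,0,0,0])

```text
clock: 4.75
ee_pos: [0.5474, 0.1587, -0.0229]
orientation: [[-0.003, -1.0, -0.0], [-0.002, -0.0, 1.0], [-1.0, 0.003, -0.002]]
wrist_force: [-0.4, 0.2, 0.1]
gripper_width: 0.454
```

>>> drive_tool(rows=[0.002,0,0,0,0,0,0.002,0,0,0,0,0])

```text
clock: 4.95
ee_pos: [0.5472, 0.1587, -0.0252]
orientation: [[-0.004, -1.0, -0.0], [-0.002, -0.0, 1.0], [-1.0, 0.004, -0.002]]
wrist_force: [-0.1, -0.1, 0.0]
gripper_width: 0.451
```

>>> drive_tool(rows=[0.002,0,0,0,0,0,0.002,0,0,0,0,0])

```text
clock: 5.15
ee_pos: [0.5474, 0.1587, -0.0272]
orientation: [[-0.004, -1.0, -0.0], [-0.002, -0.0, 1.0], [-1.0, 0.004, -0.002]]
wrist_force: [-0.5, 0.4, 0.7]
gripper_width: 0.458
```

```bash
python3 tip.py t3
```

```text
5.15 [ 0.5474  0.1587 -0.0272] [-0.5  0.4  0.7] 0.4579149394727068
```

View pics/t3.png

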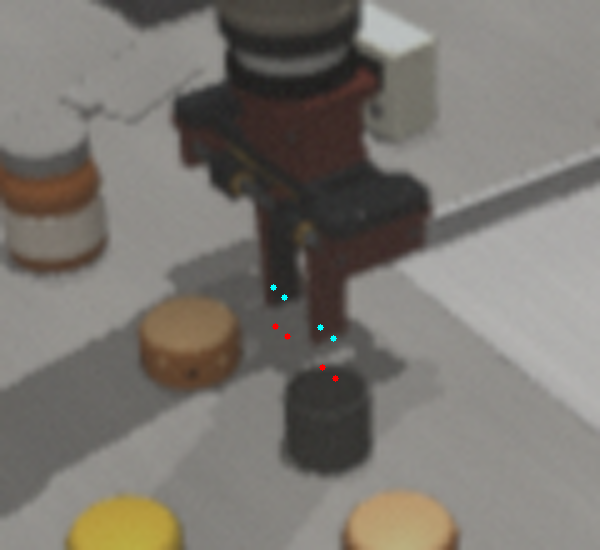

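The tips look to be 1–3 mm above the bench at reported z = -0.027, still with no contact force, so the offset is about 28–30 mm. I'll use reported z ≈ -0.020, which puts the tips about 8–10 mm up, and go back behind the left scone.

>>> drive_tool(rows=[-0.04,0,0.002,0,0,0,-0.065,0,0.002,0,0,0,-0.065,0.04,0.002,0,0,0,-0.065,0.08,0.002,0,0,0,-0.065,0.12,0.002,0,0,0,-0.065,0.129,0.002,0,0,0,-0.065,0.129,0.002,0,0,0,-0.065,0.129,0.002,0,0,0])

```text
clock: 6.0
ee_pos: [0.4202, 0.1613, 0.0387]
orientation: [[-0.002, -1.0, -0.0], [-0.001, -0.0, 1.0], [-1.0, 0.002, -0.001]]
wrist_force: [0.7, 0.9, 0.2]
gripper_width: 0.456
```

>>> drive_tool(rows=[0.02,0,0,0,0,0,0.04,0,0,0,0,0,0.052,0,0,0,0,0,0.057,0,0,0,0,0,0.057,0,0,0,0,0])

```text
clock: 6.5
ee_pos: [0.4205, 0.1609, -0.0189]
orientation: [[-0.002, -1.0, 0.0], [-0.002, 0.0, 1.0], [-1.0, 0.002, -0.002]]
wrist_force: [0.1, 0.2, -0.3]
gripper_width: 0.456
```

```bash
python3 tip.py t4; python3 look.py a4 | grep -v top
```

```text
6.5 [ 0.4205  0.1609 -0.0189] [ 0.1  0.2 -0.3] 0.45586994893868993
6.55 [ 0.4206  0.1611 -0.0184] [0.8 0.5 0.5]
side [410.3, 162.9] [93, 76, 3075] [0.8989 0.0284]
side [261.6, 160.0] [15, 21, 127] [0.5239 0.3301]
side [272.6, 191.4] [25, 26, 339] [0.4645 0.1584]
side [315.5, 231.7] [24, 22, 416] [ 0.464  -0.0587]
side [260.8, 232.8] [23, 23, 445] [0.3488 0.0211]
side [343.9, 253.9] [25, 25, 488] [ 0.4731 -0.164 ]
```

View pics/t4.png

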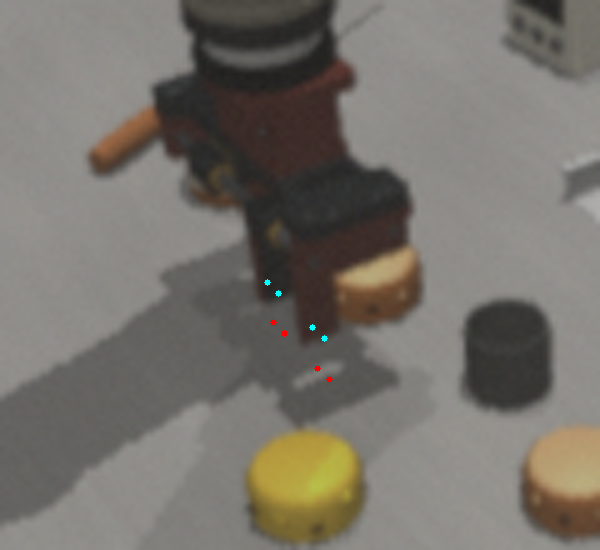

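The fingers now stand right behind the left scone at about (380,285). Pushing.

>>> drive_tool(rows=[0,-0.01,0,0,0,0,0,-0.02,-0.001,0,0,0,0,-0.03,-0.003,0,0,0,0,-0.04,-0.006,0,0,0,0,-0.05,-0.008,0,0,0,0,-0.06,-0.01,0,0,0,0,-0.07,-0.013,0,0,0])

```text
clock: 7.35
ee_pos: [0.4916, 0.1482, -0.0179]
orientation: [[-0.001, -1.0, -0.0], [-0.001, -0.0, 1.0], [-1.0, 0.001, -0.001]]
wrist_force: [-1.3, 1.1, 1.0]
gripper_width: 0.459
```

```bash
python3 tip.py t5; python3 look.py a5 | grep -v top
```

```text
7.35 [ 0.4916  0.1482 -0.0179] [-1.3  1.1  1. ] 0.45909375748767445
7.4 [ 0.4938  0.1475 -0.0177] [ 1.9 -0.5 -0.5]
side [410.3, 162.9] [93, 76, 3073] [0.8989 0.0284]
side [286.2, 152.9] [20, 21, 151] [0.6124 0.3203]
side [295.1, 185.2] [23, 26, 286] [0.5343 0.1454]
side [315.5, 231.7] [24, 23, 415] [ 0.464  -0.0587]
side [260.8, 232.8] [23, 23, 440] [0.3488 0.0211]
side [343.9, 253.8] [25, 25, 491] [ 0.4733 -0.1637]
```

View pics/t5.png

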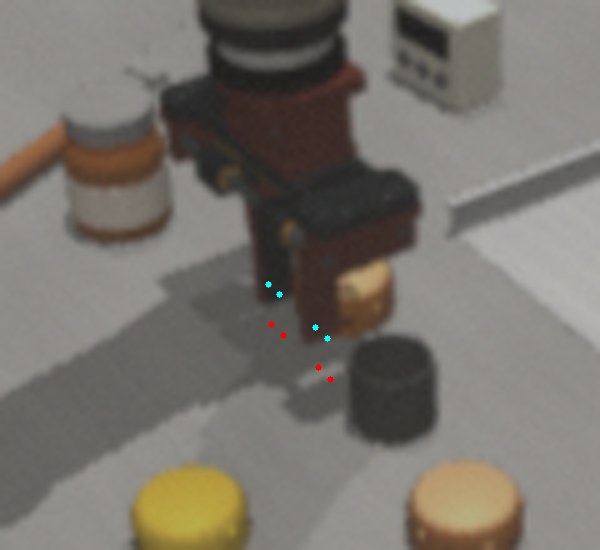

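The scone moved with the fingers, upright, and the cutter was left clear. Continuing.

>>> drive_tool(rows=[0,-0.01,-0.003,0,0,0,0,-0.021,-0.006,0,0,0,0,-0.032,-0.009,0,0,0,0,-0.043,-0.012,0,0,0,0,-0.054,-0.015,0,0,0,0,-0.065,-0.018,0,0,0,0,-0.076,-0.021,0,0,0,0,-0.087,-0.024,0,0,0])

```text
clock: 8.3
ee_pos: [0.5796, 0.1236, -0.0179]
orientation: [[-0.0, -1.0, 0.001], [-0.001, 0.001, 1.0], [-1.0, 0.0, -0.001]]
wrist_force: [-0.6, -0.0, 0.6]
gripper_width: 0.457
```

>>> drive_tool(rows=[0,-0.011,-0.003,0,0,0,0,-0.022,-0.006,0,0,0,0,-0.033,-0.009,0,0,0,0,-0.044,-0.011,0,0,0,0,-0.055,-0.014,0,0,0,0,-0.066,-0.016,0,0,0,0,-0.074,-0.018,0,0,0,0,-0.08,-0.02,0,0,0])

```text
clock: 9.1
ee_pos: [0.6604, 0.1033, -0.018]
orientation: [[0.0, -1.0, 0.001], [-0.001, 0.001, 1.0], [-1.0, -0.0, -0.001]]
wrist_force: [-1.3, -0.2, -0.2]
gripper_width: 0.457
```

```bash
python3 look.py a6
```

```text
9.1 [ 0.6604  0.1033 -0.018 ] [-1.3 -0.2 -0.2]
top [375.4, 220.6] [18, 18, 261] [ 0.4751 -0.1609]
top [343.5, 223.5] [18, 18, 260] [ 0.4656 -0.0558]
side [346.9, 140.0] [19, 21, 127] [0.8307 0.2672]
side [410.4, 162.9] [93, 76, 3073] [0.8992 0.0282]
side [348.0, 173.0] [29, 25, 274] [0.7019 0.1023]
side [260.8, 232.6] [23, 24, 449] [0.3492 0.0218]
side [315.6, 231.7] [24, 23, 419] [ 0.4642 -0.0588]
side [343.9, 253.9] [25, 25, 492] [ 0.4731 -0.164 ]
```

View pics/a6.png

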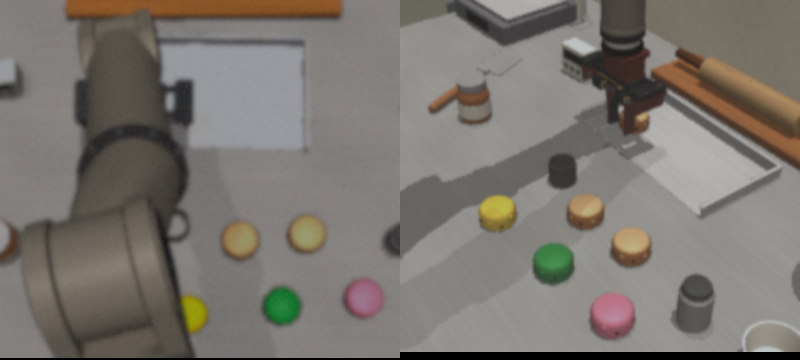

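The scone is inside the tray, at about (635,118) in the side panel, or roughly (0.70, 0.10). I'll back off, rise, and go behind the middle scone.

>>> drive_tool(rows=[0,0.01,0,0,0,0,0,0.025,0,0,0,0,-0.04,0.025,0,0,0,0,-0.08,0.025,0,0,0,0,-0.08,0.06,-0.03,0,0,0,-0.08,0.1,-0.06,0,0,0,-0.08,0.14,-0.09,0,0,0,-0.08,0.17,-0.12,0,0,0])

```text
clock: 10.0
ee_pos: [0.4863, -0.0174, 0.062]
orientation: [[-0.001, -1.0, 0.001], [-0.001, 0.001, 1.0], [-1.0, 0.001, -0.001]]
wrist_force: [0.8, -0.2, 0.9]
gripper_width: 0.454
```

>>> drive_tool(rows=[0,0.04,-0.03,0,0,0,0,0.08,-0.043,0,0,0,0,0.08,-0.043,0,0,0,0,0.08,-0.043,0,0,0])

```text
clock: 10.4
ee_pos: [0.4051, -0.0603, 0.0623]
orientation: [[-0.0, -1.0, 0.002], [-0.001, 0.002, 1.0], [-1.0, 0.0, -0.001]]
wrist_force: [-0.2, 0.4, 0.5]
gripper_width: 0.457
```

```bash
python3 look.py a7
```

```text
10.4 [ 0.4051 -0.0603  0.0623] [-0.2  0.4  0.5]
top [296.2, 157.8] [17, 17, 225] [0.6905 0.1028]
top [378.8, 219.1] [12, 17, 136] [ 0.4801 -0.1722]
side [410.3, 162.9] [93, 76, 3074] [0.8989 0.0284]
side [302.6, 173.8] [24, 28, 251] [0.5863 0.1828]
side [345.7, 174.5] [19, 17, 263] [0.6909 0.1001]
side [309.3, 209.7] [29, 28, 196] [0.5023 0.0247]
side [315.5, 231.8] [24, 23, 418] [ 0.4638 -0.059 ]
side [260.7, 233.0] [23, 23, 443] [0.3482 0.0206]
side [344.0, 253.9] [25, 25, 489] [ 0.4732 -0.1641]
```

View pics/a7.png

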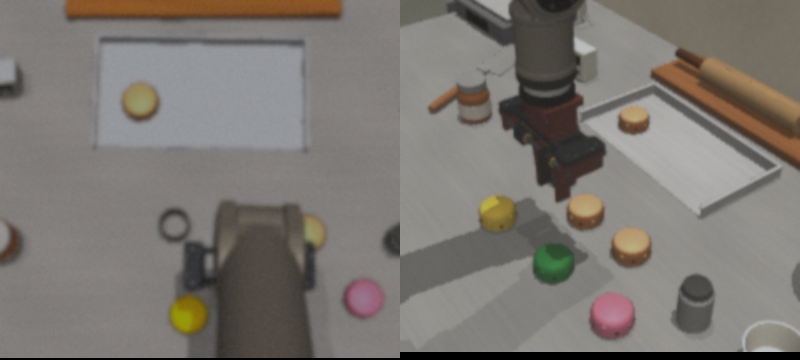

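The left scone sits in the tray at (0.690, 0.102), seen at (140,100) in the top panel. The fingers hover behind the middle scone. Descending.

>>> drive_tool(rows=[0,-0.012,0.003,0,0,0,0.03,-0.012,0.003,0,0,0,0.055,-0.012,0.003,0,0,0,0.075,-0.012,0.003,0,0,0,0.081,-0.012,0.003,0,0,0,0.081,-0.012,0.003,0,0,0])

```text
clock: 11.1
ee_pos: [0.4202, -0.0561, -0.0192]
orientation: [[-0.0, -1.0, -0.001], [-0.001, -0.001, 1.0], [-1.0, 0.0, -0.001]]
wrist_force: [0.3, -1.0, -1.0]
gripper_width: 0.45
```

```bash
python3 look.py a8|grep -v top
```

```text
11.1 [ 0.4202 -0.0561 -0.0192] [ 0.3 -1.  -1. ]
side [410.3, 162.9] [93, 76, 3079] [0.8989 0.0284]
side [345.7, 174.5] [19, 17, 263] [0.6909 0.1001]
side [305.7, 201.4] [28, 27, 296] [0.5153 0.0614]
side [260.8, 232.9] [23, 23, 444] [0.3486 0.0208]
side [314.3, 235.5] [31, 25, 323] [ 0.4533 -0.0686]
side [343.9, 253.8] [25, 25, 489] [ 0.4733 -0.1637]
```

View pics/a8.png

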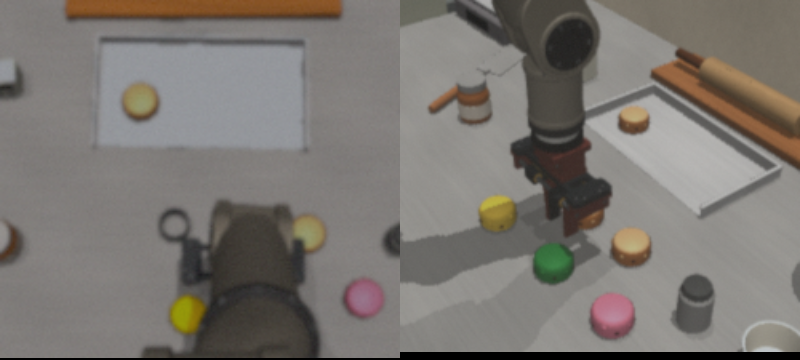

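The fingers are behind the middle scone, visible at (592,215), and the green one is clear. Pushing with a slight drift to +y.

>>> drive_tool(rows=[0,-0.01,0,0,0,0,0,-0.02,0.001,0,0,0,0,-0.031,0.003,0,0,0,0,-0.042,0.005,0,0,0,0,-0.053,0.007,0,0,0,0,-0.064,0.01,0,0,0,0,-0.075,0.012,0,0,0,0,-0.086,0.014,0,0,0])

```text
clock: 12.0
ee_pos: [0.5076, -0.0421, -0.018]
orientation: [[0.002, -1.0, -0.001], [-0.001, -0.001, 1.0], [-1.0, -0.002, -0.001]]
wrist_force: [-0.8, 0.2, 0.7]
gripper_width: 0.458
```

>>> drive_tool(rows=[0,-0.011,0.003,0,0,0,0,-0.022,0.006,0,0,0,0,-0.033,0.009,0,0,0,0,-0.044,0.011,0,0,0,0,-0.055,0.014,0,0,0,0,-0.066,0.016,0,0,0,0,-0.077,0.019,0,0,0,0,-0.088,0.021,0,0,0])

```text
clock: 12.8
ee_pos: [0.5965, -0.0206, -0.0179]
orientation: [[0.002, -1.0, -0.001], [-0.001, -0.001, 1.0], [-1.0, -0.002, -0.001]]
wrist_force: [0.5, -0.9, 0.5]
gripper_width: 0.455
```

```bash
python3 look.py a9
```

```text
12.8 [ 0.5965 -0.0206 -0.0179] [ 0.5 -0.9  0.5]
top [296.2, 157.8] [17, 17, 228] [0.6905 0.1028]
top [375.3, 220.6] [18, 18, 262] [ 0.4751 -0.1606]
side [411.3, 163.3] [86, 76, 3016] [0.8997 0.0248]
side [356.7, 167.3] [25, 24, 197] [0.7444 0.1111]
side [357.8, 200.5] [34, 27, 332] [ 0.6359 -0.0228]
side [260.8, 232.9] [23, 23, 444] [0.3486 0.0208]
side [344.0, 253.8] [25, 25, 494] [ 0.4735 -0.1638]
```

View pics/a9.png

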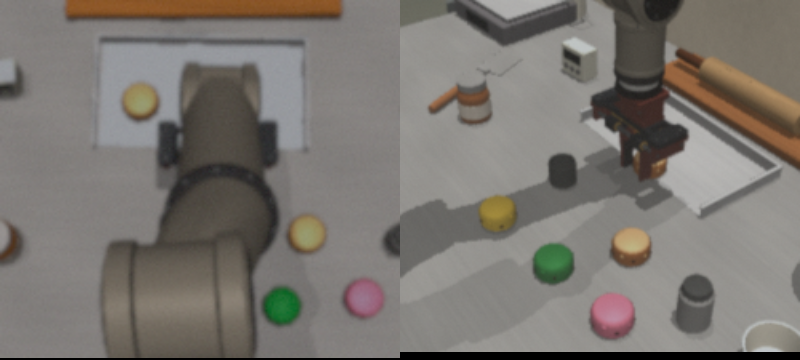

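The middle scone, visible at (650,162), is entering the tray and the cutter hasn't moved. Finishing this push, then backing off towards the right scone.

>>> drive_tool(rows=[0,-0.011,0.003,0,0,0,0,-0.022,0.006,0,0,0,0,-0.033,0.009,0,0,0,0,-0.044,0.011,0,0,0,0,-0.055,0.014,0,0,0,0,-0.062,0.016,0,0,0,0,-0.067,0.017,0,0,0])

```text
clock: 13.6
ee_pos: [0.6653, -0.0029, -0.0175]
orientation: [[0.004, -1.0, -0.002], [-0.0, -0.002, 1.0], [-1.0, -0.004, -0.0]]
wrist_force: [-0.8, -0.1, 0.6]
gripper_width: 0.453
```

>>> drive_tool(rows=[0,0.01,0,0,0,0,0,0.025,0,0,0,0,-0.04,0.025,0,0,0,0,-0.08,0.025,0,0,0,0,-0.08,0.06,-0.03,0,0,0,-0.08,0.1,-0.06,0,0,0,-0.08,0.14,-0.09,0,0,0,-0.08,0.17,-0.12,0,0,0])

```text
clock: 14.4
ee_pos: [0.4913, -0.1241, 0.0619]
orientation: [[0.003, -1.0, -0.002], [-0.0, -0.002, 1.0], [-1.0, -0.003, -0.0]]
wrist_force: [0.3, -0.3, 0.8]
gripper_width: 0.453
```

>>> drive_tool(rows=[0,0.04,-0.03,0,0,0,0,0.072,-0.048,0,0,0,0,0.072,-0.048,0,0,0,0,0.072,-0.048,0,0,0])

```text
clock: 14.8
ee_pos: [0.4183, -0.1724, 0.062]
orientation: [[0.003, -1.0, 0.0], [-0.0, 0.0, 1.0], [-1.0, -0.003, -0.0]]
wrist_force: [1.0, -0.1, 0.9]
gripper_width: 0.454
```

```bash
python3 look.py a10
```

```text
14.8 [ 0.4183 -0.1724  0.062 ] [ 1.  -0.1  0.9]
top [327.2, 156.4] [17, 18, 226] [ 0.6954 -0.0025]
top [296.3, 157.8] [17, 17, 223] [0.6905 0.1025]
top [373.3, 217.0] [15, 12, 118] [ 0.4871 -0.1542]
side [410.3, 162.9] [93, 76, 3075] [0.8989 0.0284]
side [349.8, 177.7] [12, 24, 149] [0.69  0.079]
side [369.5, 190.3] [20, 18, 303] [ 0.6948 -0.0058]
side [336.9, 199.7] [27, 23, 277] [0.5908 0.0152]
side [260.8, 232.8] [23, 23, 443] [0.3488 0.0211]
side [343.6, 247.9] [36, 44, 712] [ 0.4852 -0.1475]
```

View pics/a10.png

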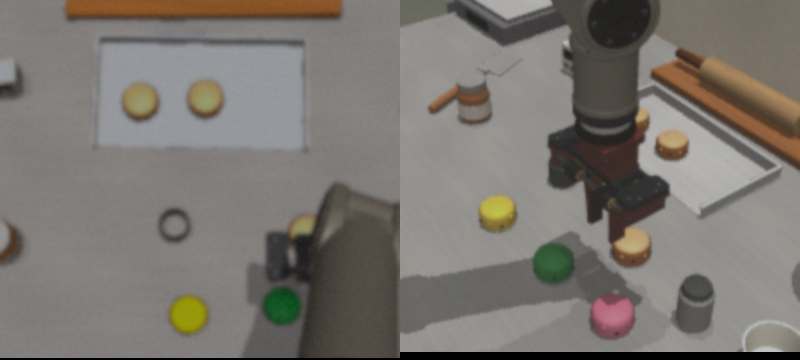

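The middle scone is in the tray at (0.695, -0.003), seen at (206,97) in the top panel. Descending behind the right one.

>>> drive_tool(rows=[0,-0.007,0.008,0,0,0,0.03,-0.007,0.008,0,0,0,0.055,-0.007,0.008,0,0,0,0.075,-0.007,0.008,0,0,0,0.081,-0.007,0.008,0,0,0,0.081,-0.007,0.008,0,0,0])

```text
clock: 15.5
ee_pos: [0.4281, -0.1624, -0.0197]
orientation: [[0.002, -1.0, -0.005], [0.001, -0.005, 1.0], [-1.0, -0.002, 0.001]]
wrist_force: [0.5, -0.2, -0.1]
gripper_width: 0.453
```

```bash
python3 look.py a11|grep -v top
```

```text
15.5 [ 0.4281 -0.1624 -0.0197] [ 0.5 -0.2 -0.1]
side [410.6, 163.0] [91, 76, 3061] [0.8993 0.0274]
side [350.6, 174.6] [9, 16, 107] [0.7027 0.0906]
side [369.5, 190.3] [20, 18, 302] [ 0.6948 -0.0058]
side [334.8, 226.2] [32, 24, 289] [ 0.5168 -0.0712]
side [260.8, 232.8] [23, 23, 441] [0.3488 0.0211]
side [344.3, 261.4] [30, 22, 181] [ 0.4584 -0.1838]
```

View pics/a11.png

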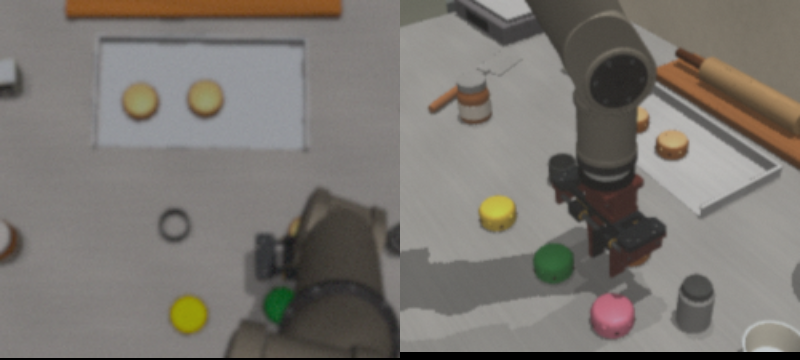

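The fingers are behind the right scone, and its edge shows at (645,260). Pushing with drift to +y.

>>> drive_tool(rows=[0,-0.01,0,0,0,0,0,-0.02,0.001,0,0,0,0,-0.031,0.003,0,0,0,0,-0.042,0.006,0,0,0,0,-0.053,0.009,0,0,0,0,-0.064,0.012,0,0,0,0,-0.075,0.015,0,0,0,0,-0.086,0.018,0,0,0])

```text
clock: 16.4
ee_pos: [0.5155, -0.1444, -0.0181]
orientation: [[0.005, -1.0, -0.004], [-0.0, -0.004, 1.0], [-1.0, -0.005, -0.0]]
wrist_force: [-0.5, -0.4, 0.5]
gripper_width: 0.455
```

>>> drive_tool(rows=[0,-0.011,0.003,0,0,0,0,-0.022,0.006,0,0,0,0,-0.033,0.009,0,0,0,0,-0.044,0.012,0,0,0,0,-0.055,0.015,0,0,0,0,-0.066,0.018,0,0,0,0,-0.077,0.021,0,0,0,0,-0.086,0.023,0,0,0])

```text
clock: 17.2
ee_pos: [0.6025, -0.1206, -0.0178]
orientation: [[0.005, -1.0, -0.004], [-0.0, -0.004, 1.0], [-1.0, -0.005, -0.0]]
wrist_force: [-0.0, -0.8, -1.0]
gripper_width: 0.457
```

```bash
python3 look.py a12
```

```text
17.2 [ 0.6025 -0.1206 -0.0178] [-0.  -0.8 -1. ]
top [327.1, 156.4] [17, 18, 227] [ 0.6954 -0.0021]
top [296.3, 157.9] [17, 17, 226] [0.6901 0.1025]
side [419.3, 170.6] [77, 70, 2401] [ 0.8886 -0.0198]
side [344.4, 174.9] [18, 24, 201] [0.6863 0.1007]
side [380.6, 221.6] [23, 21, 238] [ 0.6252 -0.1284]
side [260.7, 232.9] [23, 23, 442] [0.3484 0.021 ]
```

View pics/a12.png

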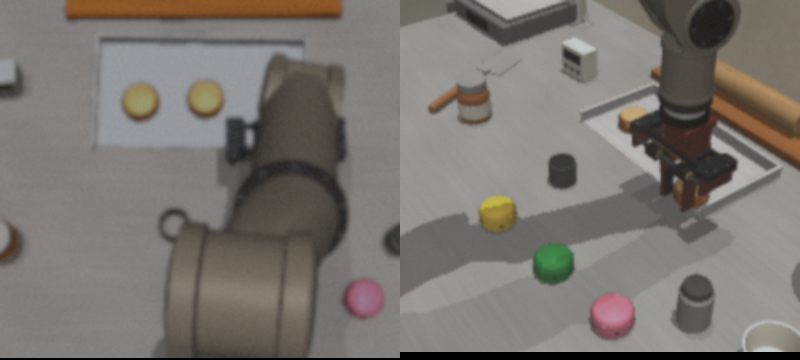

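The right scone, at about (688,195), is entering inside the right wall. Finishing, then retreating up and back.

>>> drive_tool(rows=[0,-0.011,0.003,0,0,0,0,-0.022,0.005,0,0,0,0,-0.033,0.008,0,0,0,0,-0.044,0.01,0,0,0,0,-0.054,0.012,0,0,0,0,-0.06,0.013,0,0,0,0,-0.062,0.013,0,0,0])

```text
clock: 18.0
ee_pos: [0.6658, -0.1067, -0.0174]
orientation: [[0.006, -1.0, -0.005], [0.0, -0.005, 1.0], [-1.0, -0.006, 0.0]]
wrist_force: [-0.9, 1.2, 0.1]
gripper_width: 0.455
```

>>> drive_tool(rows=[0,0.01,0,0,0,0,0,0.025,0,0,0,0,-0.04,0.025,0,0,0,0,-0.08,0.025,0,0,0,0,-0.12,0.06,0,0,0,0,-0.14,0.1,0,0,0,0,-0.14,0.14,0,0,0,0,-0.14,0.17,0,0,0,0])

```text
clock: 18.8
ee_pos: [0.4916, -0.1081, 0.1221]
orientation: [[0.007, -1.0, -0.004], [0.0, -0.004, 1.0], [-1.0, -0.007, 0.0]]
wrist_force: [0.5, 0.3, 0.5]
gripper_width: 0.456
```

>>> drive_tool(rows=[0,0.02,0.03,0,0,0,0,0.02,0.06,0,0,0,0,0.02,0.06,0,0,0,0,0.02,0.06,0,0,0])

```text
clock: 19.2
ee_pos: [0.4706, -0.0481, 0.1222]
orientation: [[0.007, -1.0, -0.005], [0.0, -0.005, 1.0], [-1.0, -0.007, 0.0]]
wrist_force: [-0.4, -0.6, 0.3]
gripper_width: 0.454
```

```bash
python3 look.py a13; python3 - <<'E'
from h import *
for n in("top","side"):
    a=arm.snapshot(n);cv2.imwrite(f"pics/{n}_end.png",a[:,:,::-1])
    b=cv2.imread(f"pics/{n}0.png")
E
```

```text
19.2 [ 0.4706 -0.0481  0.1222] [-0.4 -0.6  0.3]
top [327.1, 156.4] [17, 18, 226] [ 0.6954 -0.0021]
top [357.4, 156.3] [16, 17, 223] [ 0.6956 -0.1051]
top [296.3, 157.8] [17, 17, 223] [0.6905 0.1025]
side [410.3, 163.0] [93, 76, 3074] [0.8985 0.028 ]
side [345.5, 174.5] [21, 18, 263] [0.6904 0.1004]
side [369.5, 190.3] [20, 18, 302] [ 0.6948 -0.0058]
side [394.7, 208.1] [22, 19, 347] [ 0.6951 -0.1093]
side [260.7, 233.0] [23, 23, 444] [0.3482 0.0206]
```

View pics/top_end.png

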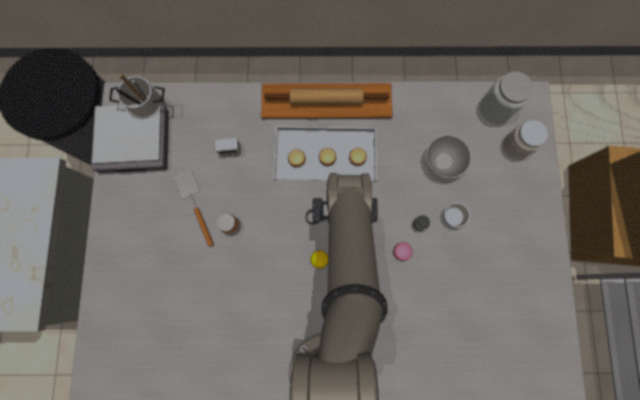

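View pics/side_end.png

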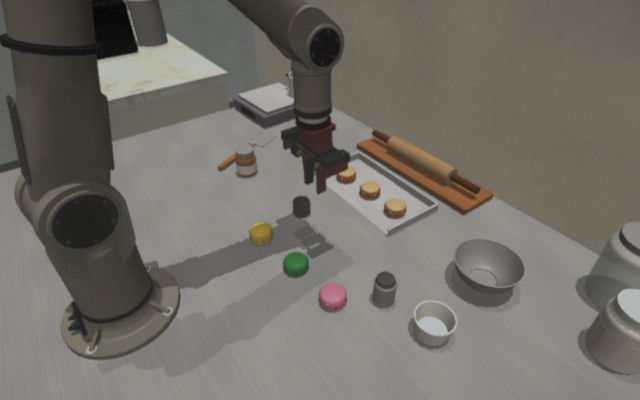

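The top view shows all three scones in the tray at (296,158), (327,156) and (357,156). The cutter, jar, shaker, ramekin, spatula, bowl, timer and look-alikes are where they were, and the arm touches nothing. Handing in.

```bash
python3 -c "
from plant import arm
print(arm.sign_off())"
```

```text
the job is handed in; nothing more can be done
None
```

I pushed all three scones along the bench into the tray, one at a time with the half-open fingers, and handed the job in at about 19 s of the 72 s allowed.

**Last check:** both cameras put the scones at about (0.690, 0.10), (0.695, 0.00) and (0.696, -0.11) m. The open edge of the tray measured x ≈ 0.613–0.615 m. All three lie about 75–80 mm inside it, well past the roughly 25 mm needed, flat and clear of the walls. By eye, none of the bystanders or look-alikes had moved in the final pictures.

**What disagreed:** the fingertips stood about 28–30 mm higher than the reported tool height. My first push therefore passed just over the left scone without moving it. I stepped the fingers down towards the bench without feeling contact, so that offset comes from the side picture only. I then worked at a reported height of about -0.018 m, and the wrist force stayed below about 2.5 N whenever I read it.

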